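Clamp the rectifier board in the spring vice

TASK

Clamp the loose rectifier board in the spring board vice for repair, heat sink up: push one of its short edges into the long-travel sprung jaw, lower the other edge behind the lip of the short-travel jaw, and ease it back until the two springs centre it, then let go. Leave it level, gripped in both grooves with both springs about equally pressed; never drive a jaw against its stop or let the springs snap the board home, and leave the other things on the bench where they are.

Things in the scene. Friction and masses are not known exactly. Their poses are not given: they have to be found in the camera images.
- board: Green alternator rectifier board, 80 (x) x 110 (y) x 3 mm, 110-225 g. Origin: centre of its underside, z up. Mid-board stands a rigid finned aluminium heat sink 36 (x) x 40 (y) mm, top 33 mm above the origin: grip it across x. Small parts up to 9 mm high lie 14 mm or more in from the short edges. The short edges (y = +-55 mm) go in the jaws, either one in either jaw.
- vice: Spring board vice fixed to the bench; origin: underside centre of its 90 x 150 x 12 mm foot. It clamps along its y. A steel head on the foot carries two facing aluminium jaws, 50 mm wide (x), 86 mm high. The head is clamped up to 12 mm off the foot's middle along y, either way, which is NOT reported: find the jaws by feel or sight. Board-vice force must stay below 24 N (a push under about 15 N).
- vice_mid (a point): Point on the foot's centre line at groove height, 75 mm up (does not shift with the head). Each jaw has a V groove along x, centred at this height: walls at 40 degrees, 6 mm deep, mouth 10 mm high, then a 3 mm lip. At rest the groove apexes lie 53.8 mm either side of the head's middle; a 3 mm board edge stops 1.8 mm short of the apex.
- long_jaw (a joint): How far the +y jaw (coil spring and two rods behind it) is pushed back, m: 0 at rest, hard stop 0.015. Spring 3 N at 0, plus 0.5 N per mm. With the board entered tilted about 12 degrees, far edge high, push this jaw back about 12 mm so that the far edge passes the short jaw's lip when lowered.
- short_jaw (a joint): How far the -y jaw (no visible spring) is pushed back, m: 0 at rest, hard stop 0.006. Spring 3 N at 0, plus 0.5 N per mm. With the board in both grooves and free, each jaw stands about 3 mm back.
- bearing: Bystander: ball bearing ring, 41 dia x 14 mm, lying flat between the board and the vice; origin at the middle of its underside.
- pulley: Bystander: turned steel pulley, 60 dia x 34 mm; origin at the middle of its underside.
- jar: Bystander: amber glass jar, 56 dia x 75 mm; origin at the middle of its underside.
- cup: Bystander: steel cup, 66 dia x 60 mm; origin at the middle of its underside.
- armature: Bystander: starter armature lying down, 140 long x 52 dia mm; origin at the middle of its underside.
- screwdriver: Bystander: screwdriver lying on the bench; origin at the middle of its underside.
- wrench: Bystander: open-ended wrench lying on the bench; origin at the middle of its underside.
Not all that is in view belongs to the job. What is shaped like the board but blue is not meant.

How it is judged:
By the outcome, as a careful person would: the job done as asked, in the order asked, and still so for the second after the job is handed in, with the robot touching nothing.
It also fails if it takes over 50 s, if anything falls off the work surface, if the arm or the gripper's body presses on something with over 40 N, if the wrist force passes 120 N, or if a joint passes its speed limit or range.

ROBOT

A 6-joint arm with a two-finger parallel gripper is mounted at the origin on the work surface. World frame = base frame: x ahead of the robot, y to its left, z up, the work surface at z = 0. Lengths are in m, angles in rad, forces in N, time in s.
With the tool pointing down it reaches from about 0.375 to 0.975 m from the base axis. Payload 3.8 kg.
Tool frame: the origin (TCP) lies on the centre line of the jaws, within the pads' length; the fingertips stand 14 mm ahead of it and the grasp point (between the pads) lies 5 mm behind it; y points along the fingers, z is the direction in which the jaws open and shut, and the axes are right-handed (so a half turn about y gives the same grasp; the last joint's range is limited). The gripper opens to 85 mm and grips with 20 to 120 N. Pads are 22 mm wide; open, the fingers measure 114 mm over their backs; the gripper's body (76 mm by 85 mm) begins 54 mm behind the grasp point. The pads swing forward as they close: fully open they stand 13 mm farther back than shut.
Start: joints at [1.104, 0.264, 1.604, -0, 1.274, -0.037], TCP at [0.281, 0.614, 0.245] pointing down, gripper open.
Joint ranges: [-2.63, 2.63], [-0.94, 2.18], [0.31, 2.57], [-1.31, 4.45], [0, 2.66], [-2.55, 2.55]. Speed limits (rad/s): [2.57, 2.57, 3.14, 3.14, 3.14, 3.14].

INTERFACE

Orientations are given as [roll, pitch, yaw] about the fixed x, y, z axes, in that order (R = Rz(yaw) Ry(pitch) Rx(roll)).
In Python, from plant import robot gives the robot as it stands.
- The arm moves only by the shell command python3 -m handwheel 'ROWS'. ROWS is JSON, a list of rows, each an object with "xyz": the shift along the tool's x, y, z in units of 30 mm (1.0 is 30 mm), a list of three; "yaw": the turn about the tool's y in units of 6 degrees (1.0 is 6 degrees); "hand": the closure in counts, from 0 (fully open) to 255 (shut). In form: [{"xyz": [dx, dy, dz], "yaw": yaw, "hand": hand}, ...]. A call has 1 to 8 rows; each row shifts and turns the commanded pose from where the row before left it, along the tool's axes as they then stand; what a row does not reach is not made up. A row lasts 1/10 s, in which the tool goes at most 50 mm and 8.59 degrees, less where a joint would pass 70% of its speed; a pose out of reach is approached as far as the arm can. A call is refused whole if a number of a shift passes 1 or a number of a turn 1, either way. A call with a gripper value outside its range is refused whole. The fingers move at their own pace and stop on an object; the grip force is fixed at half the most. Time passes only in rows, so rows that do not move let the fingers close. It gives the time, the measured TCP pose, the force and the opening at its end, in the units of the state.
- robot.read_state(): the state, without advancing time (a new reading comes with each control period).
- robot.camera(name): name is "scene" or "top"; returns (picture, depth): 400x640x3 uint8, blue, green, red; 400x640 float32, m along the optical axis (not along the pixel's ray), 0 where there is no reading.
- robot.camera_model(name): a dict with "vertical_fov" (degrees; the focal length in pixels is half the picture's height over the tangent of half this angle, whatever the lens; pixels are square), "cx", "cy" (the principal point, pixels), "rvec" (rotation vector, rad) and "tvec" (3), from world to camera coordinates, as OpenCV has them. Camera axes: x right, y down, z forward; pixel columns grow to the right and rows downward; lengths in m; the calibration is good to about 2 mm. A picture is of the moment at which its call begins. camera_model takes no time and is no camera call.
- robot.close_job(): hands the job in, once; it reports no verdict.
The state is a dict: "clock": time; "q": joint angles; "qd": joint speeds; "joint_torque": joint torques, N m; "eef_pos": TCP position; "tcp_rot": TCP orientation; "contact_force": force on the tool from outside, world axes, zero at the start; "ft_torque": the same for the moment, N m; "grip_width": finger opening in m.
Only numpy, scipy, OpenCV 4.12 (cv2) and the standard library are available. Lean on these libraries where they do the work, as an engineer would, in place of code of your own. Each camera call takes 0.05 s, during which the arm holds its last target. There are 200 camera calls.

## Working session

There is one attempt and no reset: what is moved stays moved. The work goes in short steps, Python scripts to look and compute and a shell command to move; the robot and the scene stay as the last step left them, time stands still between calls to the robot, and variables do not carry over. Pictures are saved under pics/ and viewed, about 8 in all and at most 12, crops included, and the job is handed in when it is done.

```bash
ls; mkdir -p pics
cat > h.py <<'E'
import numpy as np, cv2
from plant import robot
from scipy.spatial.transform import Rotation as Ro
def cam(n):
    m=robot.camera_model(n); f=200/np.tan(np.radians(m["vertical_fov"])/2)
    R=cv2.Rodrigues(np.array(m["rvec"],float))[0]; return f,m["cx"],m["cy"],R,np.array(m["tvec"],float)
def cloud(n,d):
    f,cx,cy,R,t=cam(n); v,u=np.mgrid[0:400,0:640]
    P=np.stack([(u-cx)/f*d,(v-cy)/f*d,d],-1); W=(P-t)@R; W[d<=0]=np.nan; return W
def ray(n,u,v,z):
    f,cx,cy,R,t=cam(n); c=-R.T@t; r=R.T@np.array([(u-cx)/f,(v-cy)/f,1]); return c+r*(z-c[2])/r[2]
def proj(n,p):
    f,cx,cy,R,t=cam(n); q=R@np.array(p)+t; return q[0]/q[2]*f+cx,q[1]/q[2]*f+cy
E
python3 - <<'E'
from h import *
for n in("scene","top"):
    p,d=robot.camera(n); cv2.imwrite(f"pics/{n}0.png",p); np.savez(f"{n}0.npz",p=p,d=d); f,cx,cy,R,t=cam(n); print(n,robot.camera_model(n),-R.T@t)
s=robot.read_state(); print(s)
E
```

```text
pics
scene {'vertical_fov': 52.26383428124034, 'cx': 317.7087047645564, 'cy': 198.80642067804826, 'rvec': array([ 2.21166274,  1.09017327, -0.43497165]), 'tvec': array([-0.2965901 , -0.28024234,  1.42281066])} [ 1.10703391 -0.44716391  0.87487827]
top {'vertical_fov': 47.6354479838119, 'cx': 326.6679063189904, 'cy': 198.82215708505746, 'rvec': array([ 2.11088265, -2.16001275,  0.21180982]), 'tvec': array([-0.01677272,  0.51460142,  1.09043726])} [ 0.31125723 -0.00564746  1.1650049 ]
{'clock': 0.1, 'q': array([ 1.10407020e+00,  2.64717736e-01,  1.60528084e+00, -1.74601243e-05,
        1.27368968e+00, -3.69035779e-02]), 'qd': array([ 6.36328446e-04, -1.30803422e-03, -1.78689000e-03, -7.73188058e-04,
       -2.76499651e-05,  9.33548159e-05]), 'joint_torque': array([-6.62518642e-05, -5.16709793e+01, -3.68589413e+01, -6.42070495e-05,
        6.34409225e-03, -2.23765710e-05]), 'eef_pos': array([0.28099544, 0.61301736, 0.24403615]), 'tcp_rot': array([-1.57289112e+00,  6.06445333e-05, -4.29817480e-01]), 'contact_force': array([-0.43910568,  0.32061863,  0.39868526]), 'ft_torque': array([-0.04492482, -0.02301699, -0.01562604]), 'grip_width': 0.0852007505023016}
```

View pics/scene0.png

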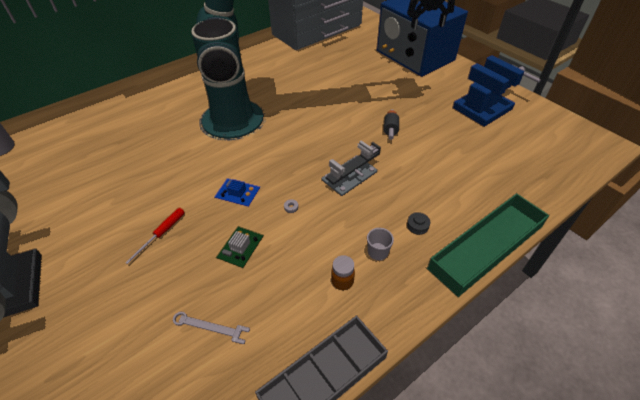

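View pics/top0.png

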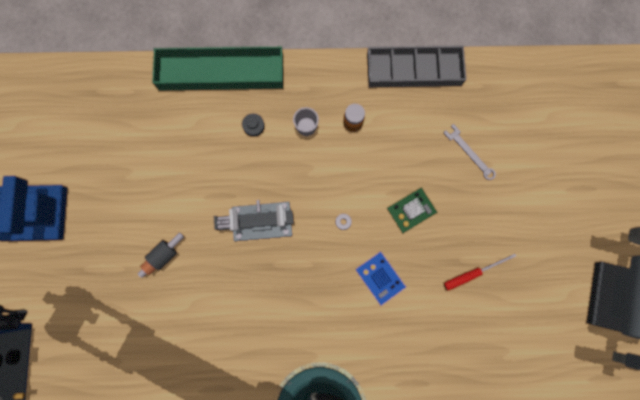

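Candidates: green board with a silver heat sink, scene (240,246) / top (412,210). The blue board, scene (237,191) / top (381,278), is excluded by colour. The green tray, top (218,68), is far too large. I choose the green board. The vice is at top (262,220), with its rods on the left, which is +y. The blue vice at the left edge is not the one meant.

```bash
python3 - <<'E'
from h import *
z=np.load("top0.npz"); p,d=z["p"],z["d"]; W=cloud("top",d); 
hsv=cv2.cvtColor(p,cv2.COLOR_BGR2HSV)
roi=np.zeros((400,640),bool); roi[180:245,375:450]=1
m=roi&(W[...,2]>-.01)&(W[...,2]<.06)&(((hsv[...,0]>40)&(hsv[...,0]<90)&(hsv[...,1]>60)))
P=W[m]; print("green n",m.sum(),np.nanmedian(P,0))
ys,xs=np.nonzero(m); pts=np.array([ray("top",u,v,.003)[:2] for u,v in zip(xs,ys)],np.float32)
print("board rect",cv2.minAreaRect(pts*1000))
hs=roi&(W[...,2]>.022)&(W[...,2]<.06); print("sink",hs.sum(),np.median(W[hs],0), cv2.minAreaRect((W[hs][:,:2]*1000).astype(np.float32)))
# vice
roi=np.zeros((400,640),bool); roi[190:250,210:305]=1
for lo,hi in((.006,.02),(.02,.07),(.075,.1)):
    k=roi&(W[...,2]>lo)&(W[...,2]<hi)
    n,l,s,c=cv2.connectedComponentsWithStats(k.astype(np.uint8))
    for i in range(1,n):
        if s[i,4]>15:
            q=W[l==i]; print(lo,s[i],np.median(q,0),cv2.minAreaRect((q[:,:2]*1000).astype(np.float32)))
a=cv2.resize(p[180:260,205:305],None,fx=4,fy=4,interpolation=2); b=cv2.resize(p[170:250,365:465],None,fx=4,fy=4,interpolation=2)
s=np.load("scene0.npz")["p"]; c=cv2.resize(s[135:200,315:390],(400,347)); e=cv2.resize(s[215:280,205:280],(400,347))
cv2.imwrite("pics/c1.png",np.vstack([np.hstack([a,b]),np.hstack([c,e])])[:600*2])
for n,b in(("bearing",(325,205,360,240)),):
    k=W[b[1]:b[3],b[0]:b[2]].reshape(-1,3); k=k[k[:,2]>.008]; print(n,np.median(k,0))
E
python3 -c "
import cv2;a=cv2.imread('pics/c1.png');print(a.shape);cv2.imwrite('pics/c1s.png',cv2.resize(a,(700,583)))"
```

```text
green n 651 [ 0.48655158 -0.24507879  0.00428842]
board rect ((488.2066650390625, -250.2793426513672), (74.12089538574219, 104.56195068359375), 29.568387985229492)
sink 134 [ 0.48821524 -0.24837075  0.03362206] ((488.8871765136719, -249.5609130859375), (35.56981658935547, 40.888832092285156), 29.206912994384766)
0.006 [260 201  30  11 185] [0.50525162 0.10904439 0.01330088] ((503.7611389160156, 105.17729187011719), (23.67499542236328, 75.85123443603516), 4.316473007202148)
0.006 [231 204  26  11 171] [0.50044436 0.18067074 0.01362545] ((498.6700134277344, 184.82122802734375), (24.683887481689453, 65.29547119140625), 1.8011703491210938)
0.006 [233 224  60  17 615] [0.43593743 0.13725148 0.01343763] ((437.7659606933594, 137.13311767578125), (32.420162200927734, 149.6558380126953), 3.0374698638916016)
0.02 [237 200  40  31 699] [0.46651868 0.14373095 0.04452488] ((479.0177001953125, 147.1693572998047), (73.79157257080078, 98.35418701171875), 2.890310764312744)
0.02 [283 209  11  16 127] [0.47058724 0.06871179 0.0458851 ] ((470.2768249511719, 68.32656860351562), (38.67766571044922, 21.75925064086914), 4.381097793579102)
0.02 [213 215  17  15 232] [0.45964387 0.23229325 0.05683759] ((461.2135009765625, 231.24749755859375), (34.332115173339844, 38.53874969482422), 4.662467002868652)
0.075 [276 204   9  22 148] [0.47049075 0.08525802 0.0851192 ] ((471.1588134765625, 86.61825561523438), (49.93809127807617, 16.51401138305664), 4.033695220947266)
0.075 [229 209   9  21 154] [0.46306893 0.19881125 0.08482889] ((463.28546142578125, 197.99668884277344), (49.79540252685547, 17.095291137695312), 4.466656684875488)
bearing [ 0.46127456 -0.0693022   0.01469371]
(667, 800, 3)
```

View pics/c1s.png

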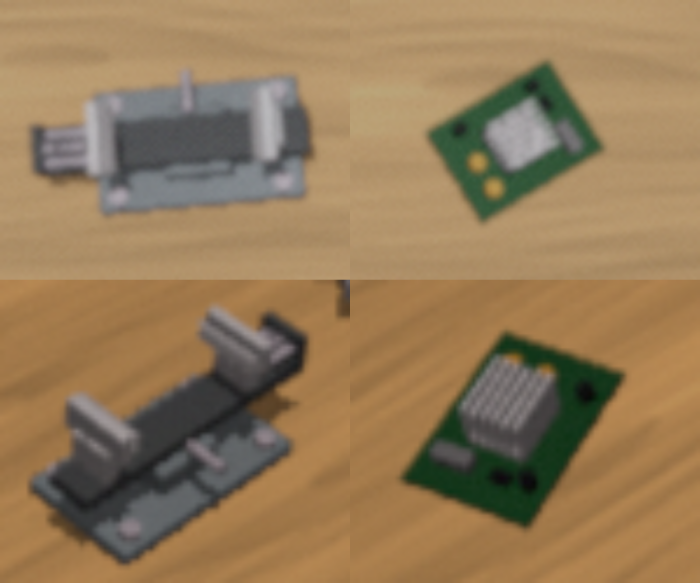

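The crop confirms the green board with the silver sink at yaw ≈29.5°, centre (0.4885, −0.250). The jaws are at (0.4712, 0.0866) and (0.4633, 0.198), so the vice yaw is ≈4.05° and the head's middle is ≈(0.467, 0.142). The moves give no tilt, so the board will have to pivot in the pads. First move: turn and travel above the board.

```bash
python3 -m handwheel '[{"xyz":[0,0,0],"yaw":1,"hand":0},{"xyz":[0,0,0],"yaw":1,"hand":0},{"xyz":[0,0,0],"yaw":1,"hand":0},{"xyz":[0,0,0],"yaw":1,"hand":0},{"xyz":[0,0,0],"yaw":1,"hand":0},{"xyz":[0,0,0],"yaw":1,"hand":0}]'
python3 -m handwheel '[{"xyz":[1,0,-0.28],"yaw":0,"hand":0},{"xyz":[1,0,-0.28],"yaw":0,"hand":0},{"xyz":[1,0,-0.28],"yaw":0,"hand":0},{"xyz":[1,0,-0.28],"yaw":0,"hand":0},{"xyz":[1,0,-0.28],"yaw":0,"hand":0},{"xyz":[1,0,-0.28],"yaw":0,"hand":0},{"xyz":[1,0,-0.28],"yaw":0,"hand":0},{"xyz":[1,0,-0.28],"yaw":0,"hand":0}]'
python3 -m handwheel '[{"xyz":[1,0,-0.28],"yaw":0,"hand":0},{"xyz":[1,0,-0.28],"yaw":0,"hand":0},{"xyz":[1,0,-0.28],"yaw":0,"hand":0},{"xyz":[1,0,-0.28],"yaw":0,"hand":0},{"xyz":[1,0,-0.28],"yaw":0,"hand":0},{"xyz":[1,0,-0.28],"yaw":0,"hand":0},{"xyz":[1,0,-0.28],"yaw":0,"hand":0},{"xyz":[1,0,-0.28],"yaw":0,"hand":0}]'
python3 -m handwheel '[{"xyz":[1,0,-0.28],"yaw":0,"hand":0},{"xyz":[1,0,-0.28],"yaw":0,"hand":0},{"xyz":[1,0,-0.28],"yaw":0,"hand":0},{"xyz":[1,0,-0.28],"yaw":0,"hand":0},{"xyz":[1,0,-0.28],"yaw":0,"hand":0},{"xyz":[1,0,-0.28],"yaw":0,"hand":0},{"xyz":[1,0,-0.28],"yaw":0,"hand":0},{"xyz":[1,0,-0.28],"yaw":0,"hand":0}]'
```

```text
clock: 0.7
eef_pos: [0.2811, 0.6132, 0.2445]
tcp_rot: [-1.572, -0.001, -1.062]
contact_force: [-0.4, -0.5, -0.0]
grip_width: 0.0852
clock: 1.5
eef_pos: [0.3403, 0.37, 0.2448]
tcp_rot: [-1.572, -0.0, -1.058]
contact_force: [-0.2, 0.3, 0.1]
grip_width: 0.0851
clock: 2.3
eef_pos: [0.3993, 0.1281, 0.2449]
tcp_rot: [-1.571, 0.0, -1.058]
contact_force: [0.2, 0.4, -0.4]
grip_width: 0.0854
clock: 3.1
eef_pos: [0.4585, -0.1139, 0.2449]
tcp_rot: [-1.571, 0.001, -1.058]
contact_force: [0.4, 0.5, -0.0]
grip_width: 0.0854
```

```bash
python3 -m handwheel '[{"xyz":[0.85,0.7,-0.226],"yaw":0,"hand":0},{"xyz":[0.85,0.7,-0.226],"yaw":0,"hand":0},{"xyz":[0.85,0.7,-0.226],"yaw":0,"hand":0},{"xyz":[0.85,0.7,-0.226],"yaw":0,"hand":0},{"xyz":[0.85,0.7,-0.226],"yaw":0,"hand":0},{"xyz":[0.86,0.7,-0.226],"yaw":0,"hand":0},{"xyz":[0,0,0],"yaw":0,"hand":0}]'
python3 -m handwheel '[{"xyz":[0,0.7,0],"yaw":0,"hand":0},{"xyz":[0,0.7,0],"yaw":0,"hand":0},{"xyz":[0,0.7,0],"yaw":0,"hand":0},{"xyz":[0,0.7,0],"yaw":0,"hand":0},{"xyz":[0,0,0],"yaw":0,"hand":60},{"xyz":[0,0,0],"yaw":0,"hand":90},{"xyz":[0,0,0],"yaw":0,"hand":110},{"xyz":[0,0,0],"yaw":0,"hand":120}]'
python3 - <<'E'
from h import *
p,d=robot.camera("scene"); cv2.imwrite("pics/g1.png",cv2.resize(p[150:300,160:320],None,fx=4,fy=4,interpolation=2)); print(robot.read_state())
E
```

```text
clock: 3.8
eef_pos: [0.4967, -0.2676, 0.1155]
tcp_rot: [-1.574, 0.004, -1.06]
contact_force: [-0.4, 0.9, 0.1]
grip_width: 0.0856
clock: 4.6
eef_pos: [0.4996, -0.2668, 0.037]
tcp_rot: [-1.569, -0.002, -1.058]
contact_force: [-0.1, -0.0, -0.5]
grip_width: 0.0452
{'clock': 4.65, 'q': array([-5.34493024e-01,  2.76266195e-01,  2.01331114e+00,  6.37335783e-05,
        8.49428690e-01, -1.04726417e+00]), 'qd': array([ 0.0012121 ,  0.00186699,  0.00488469, -0.00136991, -0.00099971,
        0.00031762]), 'joint_torque': array([ 3.21165367e-02, -4.41545498e+01, -2.87932473e+01,  2.15415545e-03,
       -1.19240526e-04,  8.21418216e-04]), 'eef_pos': array([ 0.49951339, -0.26674185,  0.03680829]), 'tcp_rot': array([-1.56946162, -0.00221619, -1.05806868]), 'contact_force': array([ 0.62018478, -0.04193605, -0.22716741]), 'ft_torque': array([ 0.00527549, -0.00211465,  0.0056185 ]), 'grip_width': 0.04547996535972776}
```

View pics/g1.png

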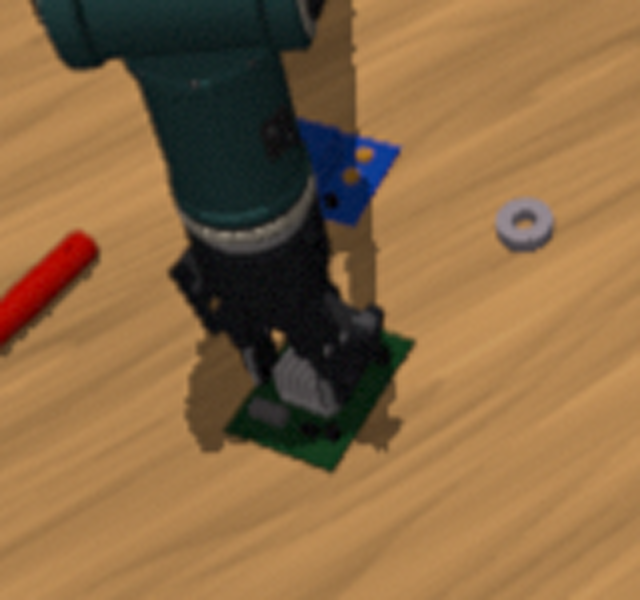

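Run:
```python
from h import *
s=robot.read_state(); R=Ro.from_euler("xyz",s["tcp_rot"]).as_matrix(); t=s["eef_pos"]
f=lambda P:[round((a-b)*4) for a,b in zip(proj("scene",P),(160,150))]
for k in(-.025,0,.025): print("tip",k,f(t+R@[0,.012,k]))
b=np.radians(29.5); B=np.array([[np.cos(b),-np.sin(b)],[np.sin(b),np.cos(b)]])
for y in(-55,-20,20,55):
  for x in (-40,-18,18,40):
    q=B@[x/1000,y/1000]+[.4885,-.25]; print(x,y,f([*q,.003]),f([*q,.033]))
```

```text
tip -0.025 [268, 374]
tip 0 [302, 387]
tip 0.025 [336, 399]
-40 -55 [224, 428] [214, 401]
-18 -55 [253, 439] [244, 412]
18 -55 [302, 458] [294, 431]
40 -55 [333, 469] [325, 443]
-40 -20 [253, 386] [244, 359]
-18 -20 [282, 397] [274, 370]
18 -20 [330, 415] [323, 388]
40 -20 [360, 426] [354, 399]
-40 20 [285, 340] [277, 312]
-18 20 [314, 350] [306, 323]
18 20 [361, 367] [355, 340]
40 20 [391, 378] [385, 351]
-40 55 [312, 301] [305, 274]
-18 55 [341, 311] [334, 284]
18 55 [387, 328] [381, 300]
40 55 [416, 338] [411, 310]
```

```bash
python3 -m handwheel '[{"xyz":[0,0,0],"yaw":0,"hand":130},{"xyz":[0,0,0],"yaw":0,"hand":135},{"xyz":[0,0,0],"yaw":0,"hand":135}]' | grep -E "width|force"
python3 -m handwheel '[{"xyz":[0,0,0],"yaw":0,"hand":140},{"xyz":[0,0,0],"yaw":0,"hand":140}]'| grep -E "width|force"
python3 -m handwheel '[{"xyz":[0,0,0],"yaw":0,"hand":144},{"xyz":[0,0,0],"yaw":0,"hand":144}]'| grep -E "width|force"
python3 -m handwheel '[{"xyz":[0,0,0],"yaw":0,"hand":148},{"xyz":[0,0,0],"yaw":0,"hand":148}]'| grep -E "width|force"
python3 -m handwheel '[{"xyz":[0,0,0],"yaw":0,"hand":152},{"xyz":[0,0,0],"yaw":0,"hand":152}]'
python3 -m handwheel '[{"xyz":[0,-0.2,0],"yaw":0,"hand":152},{"xyz":[0,-0.3,0],"yaw":0,"hand":152},{"xyz":[0,0,0],"yaw":0,"hand":152},{"xyz":[0,0,0],"yaw":0,"hand":152}]'
```

```text
contact_force: [-0.0, 0.2, 0.0]
grip_width: 0.0403
contact_force: [0.1, -1.6, 0.1]
grip_width: 0.0391
contact_force: [-1.7, -1.2, 1.3]
grip_width: 0.0372
contact_force: [-2.8, -1.4, 2.6]
grip_width: 0.0359
clock: 5.75
eef_pos: [0.4984, -0.2664, 0.0355]
tcp_rot: [-1.571, -0.0, -1.058]
contact_force: [-3.5, -0.9, 4.6]
grip_width: 0.035
clock: 6.15
eef_pos: [0.499, -0.2663, 0.0508]
tcp_rot: [-1.57, -0.001, -1.058]
contact_force: [-0.2, 0.3, -2.3]
grip_width: 0.0351
```

```bash
cat >> h.py <<'E'
def board(yaw,wide=.16,pts=False):
    """green board plane, in a frame of the given yaw at the TCP: height at TCP axis, slopes (deg), extents (mm)"""
    s=robot.read_state(); t=s["eef_pos"]; b=np.radians(yaw); c,sn=np.cos(b),np.sin(b)
    for n in("top","scene"):
        p,d=robot.camera(n); W=cloud(n,d); h=cv2.cvtColor(p,cv2.COLOR_BGR2HSV)
        m=(h[...,0]>45)&(h[...,0]<80)&(h[...,1]>90)&(d>0); m=cv2.erode(m.astype(np.uint8),np.ones((2,2)))>0
        m&=np.hypot(W[...,0]-t[0],W[...,1]-t[1])<wide
        P=W[m]; dx,dy=P[:,0]-t[0],P[:,1]-t[1]; X=dx*c+dy*sn; Y=-dx*sn+dy*c; Z=P[:,2]
        k=np.ones(len(Z),bool)
        for _ in range(5):
            A=np.c_[X,Y,np.ones(len(X))]; q=np.linalg.lstsq(A[k],Z[k],rcond=None)[0]; r=Z-A@q; k=abs(r)<max(.003,2*np.std(r[k]))
        print(n,k.sum(),"slopeX %.1f slopeY %.1f deg, topz@TCP %.1f mm"%(*np.degrees(np.arctan(q[:2])),q[2]*1e3),"X",(np.percentile(X[k],[1,99])*1e3).round(1),"Y",(np.percentile(Y[k],[1,99])*1e3).round(1))
    print("tcp",np.round(t,4),"F",np.round(s["contact_force"],1),"T",np.round(s["ft_torque"],2),"w",s["grip_width"])
    return p
E
python3 - <<'E'
from h import *
board(29.5)
E
```

```text
top 150 slopeX -1.6 slopeY -0.4 deg, topz@TCP 19.8 mm X [-19.7  32.9] Y [ 4.7 67.5]
scene 290 slopeX 0.5 slopeY -0.9 deg, topz@TCP 18.6 mm X [-32.  39.] Y [-35.3  65.3]
tcp [ 0.499  -0.2663  0.0508] F [-0.2  0.3 -2.3] T [-0.05 -0.    0.  ] w 0.03505427727934357
```

```bash
for i in 1; do
python3 -m handwheel '[{"xyz":[0,0,0],"yaw":0,"hand":148},{"xyz":[0,0,0],"yaw":0,"hand":148}]' | grep -E "width|force"
python3 -c "
from h import *
board(29.5)" | tail -2
python3 -m handwheel '[{"xyz":[0,0,0],"yaw":0,"hand":146},{"xyz":[0,0,0],"yaw":0,"hand":146}]' | grep -E "width|force"
python3 -c "
from h import *
board(29.5)" | tail -2
python3 -m handwheel '[{"xyz":[0,0,0],"yaw":0,"hand":144},{"xyz":[0,0,0],"yaw":0,"hand":144}]' | grep -E "width|force"
python3 -c "
from h import *
board(29.5)" | tail -2
done
```

```text
contact_force: [-0.0, 0.4, -2.4]
grip_width: 0.0356
scene 255 slopeX 0.3 slopeY -12.4 deg, topz@TCP 18.0 mm X [-31.   39.4] Y [-41.   58.2]
tcp [ 0.4983 -0.2661  0.0499] F [-0.   0.4 -2.4] T [-0.02 -0.03  0.05] w 0.035622877528124514
contact_force: [0.6, 0.3, -0.2]
grip_width: 0.0363
scene 276 slopeX 0.2 slopeY -0.2 deg, topz@TCP 3.7 mm X [-32.4  38.4] Y [-39.8  60.3]
tcp [ 0.4989 -0.2665  0.0507] F [ 0.6  0.3 -0.2] T [ 0.02 -0.   -0.02] w 0.03628231535917212
contact_force: [-0.9, -0.0, -0.3]
grip_width: 0.0369
scene 289 slopeX 0.1 slopeY 0.0 deg, topz@TCP 3.7 mm X [-32.9  38.7] Y [-40.4  60.3]
tcp [ 0.4986 -0.2663  0.0504] F [-0.9 -0.  -0.3] T [0.   0.02 0.  ] w 0.0369277646091287
```

```bash
python3 -m handwheel '[{"xyz":[0.17,0,0],"yaw":0,"hand":120},{"xyz":[0,0.25,0],"yaw":0,"hand":120},{"xyz":[0,0.25,0],"yaw":0,"hand":135},{"xyz":[0,0,0],"yaw":0,"hand":144},{"xyz":[0,0,0],"yaw":0,"hand":152},{"xyz":[0,0,0],"yaw":0,"hand":152},{"xyz":[0,0,0],"yaw":0,"hand":152}]' 
python3 -m handwheel '[{"xyz":[0,-0.2,0],"yaw":0,"hand":152},{"xyz":[0,-0.31,0],"yaw":0,"hand":152},{"xyz":[0,0,0],"yaw":0,"hand":152},{"xyz":[0,0,0],"yaw":0,"hand":150},{"xyz":[0,0,0],"yaw":0,"hand":149},{"xyz":[0,0,0],"yaw":0,"hand":149}]'
python3 -c "
from h import *
board(29.5)"
```

```text
clock: 7.85
eef_pos: [0.5008, -0.2706, 0.035]
tcp_rot: [-1.571, 0.0, -1.058]
contact_force: [-0.1, 0.3, -2.4]
grip_width: 0.0352
clock: 8.45
eef_pos: [0.5008, -0.2706, 0.0504]
tcp_rot: [-1.571, 0.0, -1.058]
contact_force: [-0.6, -1.4, -1.7]
grip_width: 0.0355
top 142 slopeX 1.6 slopeY 0.4 deg, topz@TCP 20.0 mm X [-19.6  33.4] Y [ 7.9 66.2]
scene 297 slopeX -0.2 slopeY 0.1 deg, topz@TCP 20.3 mm X [-31.8  38.8] Y [-37.5  64. ]
tcp [ 0.5008 -0.2706  0.0504] F [-0.6 -1.4 -1.7] T [-0.04 -0.   -0.01] w 0.03552163128592618
```

```bash
python3 -m handwheel '[{"xyz":[0,0,0],"yaw":0,"hand":148},{"xyz":[0,0,0],"yaw":0,"hand":148}]' | tail -2
python3 -c "
from h import *
board(29.5)"
```

```text
contact_force: [0.0, -0.1, -1.6]
grip_width: 0.0357
top 149 slopeX 0.2 slopeY -0.7 deg, topz@TCP 21.0 mm X [-19.6  32.7] Y [ 5.4 66.7]
scene 299 slopeX -0.0 slopeY -0.1 deg, topz@TCP 20.5 mm X [-31.2  39.4] Y [-37.6  63.7]
tcp [ 0.5009 -0.2707  0.0504] F [ 0.  -0.1 -1.6] T [-0.1   0.04 -0.04] w 0.03566506027821667
```

```bash
python3 -m handwheel '[{"xyz":[0,0,0],"yaw":0,"hand":147.5},{"xyz":[0,0,0],"yaw":0,"hand":147.5}]' | tail -2
python3 -c "
from h import *
board(29.5)" | tail -2
python3 -m handwheel '[{"xyz":[0,0,0],"yaw":0,"hand":147},{"xyz":[0,0,0],"yaw":0,"hand":152}]' | tail -2
python3 -c "
from h import *
board(29.5)" | tail -2
```

```text
contact_force: [0.6, -0.1, -0.8]
grip_width: 0.036
scene 298 slopeX 0.2 slopeY 0.1 deg, topz@TCP 3.6 mm X [-32.8  38.8] Y [-39.1  61.7]
tcp [ 0.5014 -0.2709  0.051 ] F [ 0.6 -0.1 -0.8] T [-0.01 -0.08 -0.  ] w 0.036027951600332134
contact_force: [-0.6, 0.1, 0.2]
grip_width: 0.0344
scene 302 slopeX 0.5 slopeY -0.2 deg, topz@TCP 3.4 mm X [-32.9  38.8] Y [-38.8  62.7]
tcp [ 0.5011 -0.2708  0.0508] F [-0.6  0.1  0.2] T [-0.01 -0.02 -0.08] w 0.03439600408998753
```

```bash
python3 -m handwheel '[{"xyz":[0,0,0],"yaw":0,"hand":120},{"xyz":[0.35,0,0],"yaw":0,"hand":120},{"xyz":[0,0.25,0],"yaw":0,"hand":120},{"xyz":[0,0.25,0],"yaw":0,"hand":135},{"xyz":[0,0,0],"yaw":0,"hand":146},{"xyz":[0,0,0],"yaw":0,"hand":152},{"xyz":[0,0,0],"yaw":0,"hand":152}]' | tail -2
python3 -m handwheel '[{"xyz":[0,-0.2,0],"yaw":0,"hand":152},{"xyz":[0,-0.31,0],"yaw":0,"hand":152},{"xyz":[0,0,0],"yaw":0,"hand":150},{"xyz":[0,0,0],"yaw":0,"hand":149}]'
python3 -c "
from h import *
board(29.5)"
python3 -m handwheel '[{"xyz":[0,0,0],"yaw":0,"hand":148.4},{"xyz":[0,0,0],"yaw":0,"hand":148.4}]' | tail -2
python3 -c "
from h import *
board(29.5)"|tail -2
```

```text
contact_force: [0.2, 0.3, -1.7]
grip_width: 0.0353
clock: 10.55
eef_pos: [0.5068, -0.2803, 0.0519]
tcp_rot: [-1.57, -0.002, -1.058]
contact_force: [-0.6, -0.3, -1.6]
grip_width: 0.0361
top 144 slopeX -0.4 slopeY -1.9 deg, topz@TCP 23.1 mm X [-25.1  32.9] Y [ 4.8 72.9]
scene 297 slopeX 0.1 slopeY -1.2 deg, topz@TCP 21.6 mm X [-33.  39.] Y [-30.6  70.5]
tcp [ 0.5068 -0.2803  0.0519] F [-0.6 -0.3 -1.6] T [-0.04  0.01 -0.  ] w 0.03612191855321994
contact_force: [0.1, -0.0, -2.1]
grip_width: 0.0361
scene 285 slopeX 0.5 slopeY -1.1 deg, topz@TCP 20.5 mm X [-30.8  39.2] Y [-30.5  70.6]
tcp [ 0.5059 -0.2797  0.0506] F [ 0.1 -0.  -2.1] T [-0.03 -0.   -0.02] w 0.03608850458110341
```

```bash
python3 -m handwheel '[{"xyz":[0,0,0],"yaw":0,"hand":148}]' | tail -2
python3 -c "
from h import *
board(29.5)"|tail -2
python3 -m handwheel '[{"xyz":[0,0,0],"yaw":0,"hand":147.6}]' | tail -2
python3 -c "
from h import *
board(29.5)"|tail -2
```

```text
contact_force: [-0.2, 0.8, -2.6]
grip_width: 0.0359
scene 249 slopeX -0.1 slopeY -13.9 deg, topz@TCP 20.9 mm X [-30.4  39. ] Y [-36.1  62.7]
tcp [ 0.506  -0.2798  0.0507] F [-0.2  0.8 -2.6] T [0.02 0.   0.02] w 0.03587963436194296
contact_force: [0.7, -0.3, 0.3]
grip_width: 0.036
scene 301 slopeX 0.1 slopeY -0.0 deg, topz@TCP 3.7 mm X [-32.5  38.8] Y [-36.   65.3]
tcp [ 0.5063 -0.2799  0.051 ] F [ 0.7 -0.3  0.3] T [-0.11  0.    0.01] w 0.03600988405859744
```

```bash
python3 -m handwheel '[{"xyz":[0,0,0],"yaw":0,"hand":120},{"xyz":[0.17,0,0],"yaw":0,"hand":120},{"xyz":[0,0.25,0],"yaw":0,"hand":120},{"xyz":[0,0.26,0],"yaw":0,"hand":135},{"xyz":[0,0,0],"yaw":0,"hand":146},{"xyz":[0,0,0],"yaw":0,"hand":152},{"xyz":[0,0,0],"yaw":0,"hand":152}]' | tail -2
python3 -m handwheel '[{"xyz":[0,-0.2,0],"yaw":0,"hand":152},{"xyz":[0,-0.31,0],"yaw":0,"hand":152},{"xyz":[0,0,0],"yaw":0,"hand":150},{"xyz":[0,0,0],"yaw":0,"hand":149},{"xyz":[0,0,0],"yaw":0,"hand":148.4},{"xyz":[0,0,0],"yaw":0,"hand":148.2}]'
python3 -c "
from h import *
board(29.5)"
```

```text
contact_force: [-0.7, 0.5, -1.4]
grip_width: 0.0349
clock: 12.65
eef_pos: [0.5084, -0.2842, 0.0507]
tcp_rot: [-1.571, 0.0, -1.058]
contact_force: [-0.3, -0.4, -2.6]
grip_width: 0.0358
top 138 slopeX -0.2 slopeY -1.2 deg, topz@TCP 21.8 mm X [-28.4  33. ] Y [ 6.2 71. ]
scene 307 slopeX 0.5 slopeY -0.6 deg, topz@TCP 20.2 mm X [-32.   39.5] Y [-33.   67.3]
tcp [ 0.5084 -0.2842  0.0507] F [-0.3 -0.4 -2.6] T [-0.03 -0.02 -0.04] w 0.035819869225026585
```

```bash
python3 -m handwheel '[{"xyz":[0,0,0],"yaw":0,"hand":148}]' | tail -2
python3 -c "
from h import *
board(29.5)"|tail -2
```

```text
contact_force: [0.1, 0.2, -0.9]
grip_width: 0.0363
scene 270 slopeX 0.3 slopeY -10.9 deg, topz@TCP 20.6 mm X [-31.4  39.3] Y [-37.9  63.1]
tcp [ 0.5085 -0.2842  0.0506] F [ 0.1  0.2 -0.9] T [-0.02 -0.04 -0.  ] w 0.036260603995353954
```

```bash
python3 -m handwheel '[{"xyz":[0,0,0],"yaw":0,"hand":175},{"xyz":[0,0,0],"yaw":0,"hand":255},{"xyz":[0,0,0],"yaw":0,"hand":255}]' 
python3 -c "
from h import *
p=board(29.5)"
```

```text
clock: 13.25
eef_pos: [0.5086, -0.2843, 0.0509]
tcp_rot: [-1.571, 0.0, -1.058]
contact_force: [0.2, 0.0, -2.2]
grip_width: 0.0339
top 127 slopeX 0.0 slopeY -13.4 deg, topz@TCP 21.0 mm X [-20.9  33.1] Y [ 4.7 62.4]
scene 260 slopeX 0.7 slopeY -14.1 deg, topz@TCP 20.0 mm X [-31.8  39.8] Y [-39.4  59.8]
tcp [ 0.5086 -0.2843  0.0509] F [ 0.2  0.  -2.2] T [0.   0.06 0.  ] w 0.0339448071670995
```

```bash
python3 -m handwheel '[{"xyz":[0,-0.4,0],"yaw":0,"hand":255},{"xyz":[0,-0.85,0],"yaw":0.6,"hand":255},{"xyz":[0,-0.85,0],"yaw":0.9,"hand":255},{"xyz":[0,-0.85,0],"yaw":0.9,"hand":255},{"xyz":[0,-0.7,0],"yaw":0.9,"hand":255},{"xyz":[0,0,0],"yaw":0.93,"hand":255},{"xyz":[-0.5,0,0],"yaw":0,"hand":255},{"xyz":[-0.9,0,0],"yaw":0,"hand":255}]'
python3 -m handwheel '[{"xyz":[-1,0,0],"yaw":0,"hand":255},{"xyz":[-1,0,0],"yaw":0,"hand":255},{"xyz":[-1,0,0],"yaw":0,"hand":255},{"xyz":[-1,0,0],"yaw":0,"hand":255},{"xyz":[-1,0,0],"yaw":0,"hand":255},{"xyz":[-1,0,-0.1],"yaw":0,"hand":255},{"xyz":[-1,0,-0.1],"yaw":0,"hand":255},{"xyz":[-1,0,-0.1],"yaw":0,"hand":255}]'
python3 -m handwheel '[{"xyz":[-1,0,-0.07],"yaw":0,"hand":255},{"xyz":[-1,0,0],"yaw":0,"hand":255},{"xyz":[-0.9,0,0],"yaw":0,"hand":255},{"xyz":[-0.7,0,0],"yaw":0,"hand":255},{"xyz":[-0.4,0,0],"yaw":0,"hand":255},{"xyz":[0,0,0],"yaw":0,"hand":255},{"xyz":[0,0,0],"yaw":0,"hand":255}]'
python3 - <<'E'
from h import *
p=board(4.05); cv2.imwrite("pics/v1.png",cv2.resize(p[100:220,280:440],None,fx=5,fy=5,interpolation=2))
E
```

```text
clock: 14.15
eef_pos: [0.5057, -0.2426, 0.1611]
tcp_rot: [-1.57, -0.001, -1.501]
contact_force: [0.1, 0.6, -2.5]
grip_width: 0.0339
clock: 14.95
eef_pos: [0.4786, -0.0017, 0.1601]
tcp_rot: [-1.572, 0.001, -1.499]
contact_force: [-0.8, -0.4, -1.7]
grip_width: 0.0338
clock: 15.65
eef_pos: [0.4692, 0.1157, 0.1602]
tcp_rot: [-1.571, -0.001, -1.5]
contact_force: [0.2, 0.7, -1.6]
grip_width: 0.0335
top 72 slopeX -2.2 slopeY -13.4 deg, topz@TCP 128.8 mm X [-37.3  -0.9] Y [-5.5 61.7]
scene 132 slopeX -0.1 slopeY -14.4 deg, topz@TCP 129.4 mm X [-26.8  38.9] Y [-37.7  55.8]
tcp [0.4692 0.1157 0.1602] F [ 0.2  0.7 -1.6] T [-0.   -0.    0.03] w 0.033475016017492774
```

View pics/v1.png

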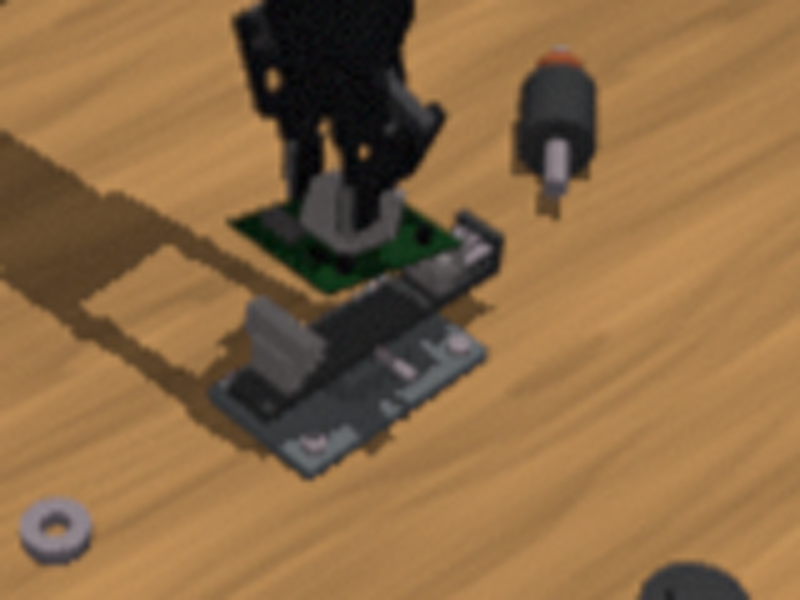

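```bash
python3 -m handwheel '[{"xyz":[0,0.3,0],"yaw":0,"hand":255},{"xyz":[0,0.4,0],"yaw":0,"hand":255},{"xyz":[0,0.3,0],"yaw":0,"hand":255},{"xyz":[0,0.22,0],"yaw":0,"hand":255},{"xyz":[-0.1,0,0],"yaw":0,"hand":255},{"xyz":[-0.15,0,0],"yaw":0,"hand":255},{"xyz":[0,0,0],"yaw":0,"hand":255}]'
python3 -c "
from h import *
p=board(4.05)
cv2.imwrite('pics/v2.png',cv2.resize(p[100:220,280:440],None,fx=5,fy=5,interpolation=2))"
python3 -m handwheel '[{"xyz":[-0.1,0,0],"yaw":0,"hand":255},{"xyz":[-0.1,0,0],"yaw":0,"hand":255}]'
python3 -m handwheel '[{"xyz":[-0.07,0,0],"yaw":0,"hand":255},{"xyz":[0,0,0],"yaw":0,"hand":255}]'
```

```text
clock: 16.45
eef_pos: [0.4695, 0.1241, 0.1242]
tcp_rot: [-1.57, 0.0, -1.501]
contact_force: [-0.5, 0.5, -2.3]
grip_width: 0.0338
top 51 slopeX -2.6 slopeY -10.2 deg, topz@TCP 90.2 mm X [-36.9  -6. ] Y [27.9 59.8]
scene 146 slopeX 0.3 slopeY -14.4 deg, topz@TCP 93.5 mm X [-27.9  40.1] Y [-39.2  58.1]
tcp [0.4695 0.1241 0.1242] F [-0.5  0.5 -2.3] T [ 0.02 -0.03 -0.03] w 0.033778553093179335
clock: 16.75
eef_pos: [0.4691, 0.1289, 0.1244]
tcp_rot: [-1.57, -0.002, -1.501]
contact_force: [-0.8, -4.7, 1.0]
grip_width: 0.0336
clock: 16.95
eef_pos: [0.469, 0.1312, 0.1244]
tcp_rot: [-1.57, -0.001, -1.5]
contact_force: [-0.6, -5.8, 2.1]
grip_width: 0.0339
```

View pics/v2.png

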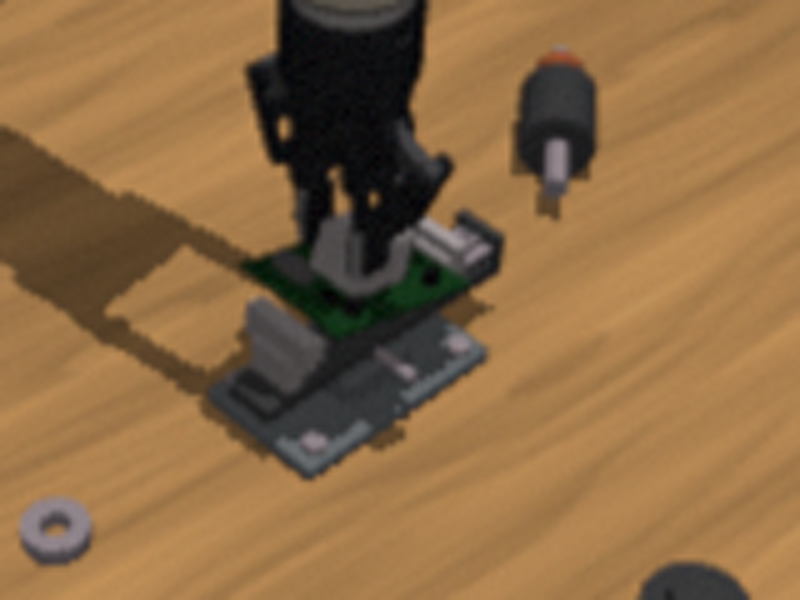

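```bash
cat >> h.py <<'E'
def jaws():
    for n in("top","scene"):
        p,d=robot.camera(n); W=cloud(n,d); hs=cv2.cvtColor(p,cv2.COLOR_BGR2HSV)
        V=W[...,:2]-[.4672,.1423]; X=V[...,0]*.9975+V[...,1]*.0706; Y=-V[...,0]*.0706+V[...,1]*.9975
        k=(abs(X)<.028)&(W[...,2]>.078)&(W[...,2]<.092)&(hs[...,1]<60)
        for s in(1,-1):
            m=k&(Y*s>.04)&(Y*s<.085)
            if m.sum()>8: print(n,"long" if s>0 else "short",m.sum(),"Y med %.1f lo %.1f hi %.1f"%tuple(1e3*np.percentile(Y[m],[50,5,95])))
E
python3 -m handwheel '[{"xyz":[-0.06,-0.025,0],"yaw":0,"hand":255},{"xyz":[-0.04,0,0],"yaw":0,"hand":255},{"xyz":[0,0,0],"yaw":0,"hand":255}]'
python3 -c "
from h import *
board(4.05); jaws()
z=np.load('top0.npz')
robot.camera=lambda n:(np.load(n+'0.npz')['p'],np.load(n+'0.npz')['d'])
print('at rest');jaws()"
```

```text
clock: 17.25
eef_pos: [0.4688, 0.1338, 0.1251]
tcp_rot: [-1.57, -0.002, -1.5]
contact_force: [-0.1, -6.1, 1.2]
grip_width: 0.0339
top 62 slopeX -1.2 slopeY -15.5 deg, topz@TCP 94.8 mm X [-36.4  26.6] Y [-36.5  58.5]
scene 131 slopeX -0.4 slopeY -15.3 deg, topz@TCP 94.3 mm X [-26.7  39.7] Y [-38.7  57.1]
tcp [0.4688 0.1338 0.1251] F [-0.1 -6.1  1.2] T [-1.09 -0.08  0.01] w 0.0338638493257759
top long 129 Y med 62.9 lo 53.2 hi 70.1
top short 141 Y med -56.5 lo -63.7 hi -48.5
scene long 59 Y med 61.5 lo 52.0 hi 68.4
scene short 75 Y med -62.2 lo -66.8 hi -51.9
at rest
top long 147 Y med 56.0 lo 48.8 hi 63.5
top short 141 Y med -56.3 lo -63.7 hi -48.6
scene long 80 Y med 54.3 lo 46.4 hi 60.7
scene short 80 Y med -62.5 lo -66.6 hi -52.7
```

```bash
python3 -m handwheel '[{"xyz":[0,-0.05,0],"yaw":0,"hand":255},{"xyz":[0,0,0],"yaw":0,"hand":255}]'
python3 -m handwheel '[{"xyz":[0,-0.05,0],"yaw":0,"hand":255},{"xyz":[0,0,0],"yaw":0,"hand":255}]'
python3 - <<'E'
from h import *
board(4.05); jaws()
p,d=robot.camera("scene"); a=cv2.resize(p[130:180,325:385],None,fx=9,fy=9,interpolation=2)
p,d=robot.camera("top"); b=cv2.resize(p[190:250,225:300],None,fx=7,fy=7,interpolation=2)[:, :540*1]
b=cv2.resize(p[200:242,225:300],None,fx=7,fy=7,interpolation=2)
H=max(a.shape[0],b.shape[0]); 
print(a.shape,b.shape); cv2.imwrite("pics/v3.png",cv2.resize(np.hstack([a,cv2.copyMakeBorder(b,0,H-b.shape[0],0,0,0)]),None,fx=.73,fy=.73))
E
```

```text
clock: 17.65
eef_pos: [0.4687, 0.1337, 0.1265]
tcp_rot: [-1.57, -0.002, -1.501]
contact_force: [-0.1, -7.1, 0.4]
grip_width: 0.0337
clock: 17.85
eef_pos: [0.4686, 0.1337, 0.1277]
tcp_rot: [-1.57, -0.002, -1.501]
contact_force: [0.9, -5.0, -0.7]
grip_width: 0.0336
top 61 slopeX 1.1 slopeY -16.8 deg, topz@TCP 98.7 mm X [-36.2  25.5] Y [-37.4  55.8]
scene 133 slopeX 0.1 slopeY -17.5 deg, topz@TCP 96.6 mm X [-27.9  40.5] Y [-39.5  58.1]
tcp [0.4686 0.1337 0.1277] F [ 0.9 -5.  -0.7] T [-1.16 -0.2  -0.05] w 0.03356303235452451
top long 117 Y med 61.1 lo 52.2 hi 68.3
top short 145 Y med -56.2 lo -63.7 hi -48.4
scene long 61 Y med 59.7 lo 51.3 hi 65.5
scene short 80 Y med -62.4 lo -66.8 hi -51.5
(450, 540, 3) (294, 525, 3)
```

View pics/v3.png

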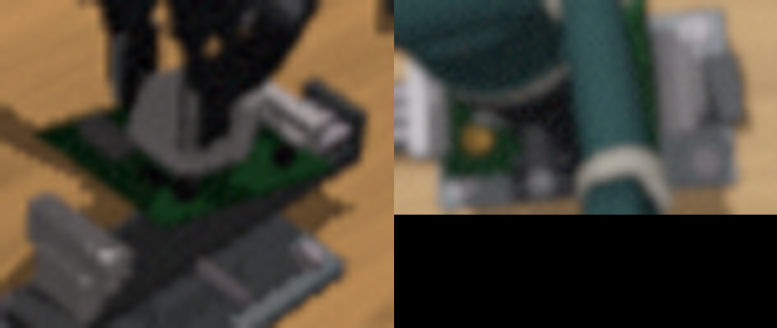

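Run:
```python
from h import *
p,d=robot.camera("scene"); h=cv2.cvtColor(p,cv2.COLOR_BGR2HSV)
m=(h[...,0]>45)&(h[...,0]<85)&(h[...,1]>80); m[:130]=0;m[185:]=0;m[:,:325]=0;m[:,390:]=0
s=robot.read_state()["eef_pos"]
def vy(u,v,z):
    q=ray("scene",u,v,z)[:2]-[.4672,.1423]; return np.round(1e3*np.array([q@[.9975,.0706],q@[-.0706,.9975]]),1)
ys,xs=np.nonzero(m)
tvy=(s[:2]-[.4672,.1423])@[-.0706,.9975]*1e3
print("tcp vy",tvy)
# intersect rays with board plane z=97.6-(Y-tcp)*tan17.2
f,cx,cy,R,t=cam("scene"); c=-R.T@t
a=np.tan(np.radians(17.2)); n=np.array([0,a,1]); V=lambda w:np.array([.9975*w[0]+.0706*w[1],-.0706*w[0]+.9975*w[1],w[2]])
c0=V(c-np.array([.4672,.1423,0])); P=[]
for u,v in zip(xs,ys):
    r=V(R.T@np.array([(u-cx)/f,(v-cy)/f,1])); k=(.0976+a*tvy/1e3-n@c0)/(n@r); P.append((c0+k*r)*1e3)
P=np.array(P)
for lo in range(-45,50,10):
    k=(P[:,0]>=lo)&(P[:,0]<lo+10)
    if k.sum(): print(lo,k.sum(),P[k,1].min().round(1),P[k,1].max().round(1))
print("X max",P[:,0].max())
```

```text
tcp vy -8.688034104461694
-35 12 -48.7 -5.8
-25 9 -49.7 -37.8
-15 9 -49.9 -38.2
-5 19 -48.2 -20.8
5 23 -50.1 47.9
15 37 -49.4 46.5
25 66 -51.3 52.6
35 62 -53.2 54.2
X max 43.84598591874989
```

```bash
python3 -m handwheel '[{"xyz":[0,0.05,0],"yaw":0,"hand":255},{"xyz":[0,0.05,0],"yaw":0,"hand":255},{"xyz":[0,0,0],"yaw":0,"hand":255}]'
python3 -m handwheel '[{"xyz":[0,0.05,0],"yaw":0,"hand":255},{"xyz":[0,0.05,0],"yaw":0,"hand":255},{"xyz":[0,0,0],"yaw":0,"hand":255}]'
python3 -c "
from h import *
board(4.05); jaws()"
```

```text
clock: 18.5
eef_pos: [0.4687, 0.1336, 0.1248]
tcp_rot: [-1.57, -0.002, -1.501]
contact_force: [0.0, -6.2, 1.7]
grip_width: 0.0337
clock: 18.8
eef_pos: [0.4688, 0.1335, 0.1223]
tcp_rot: [-1.57, -0.002, -1.501]
contact_force: [-1.3, -6.9, 4.6]
grip_width: 0.0336
top 61 slopeX -3.7 slopeY -14.8 deg, topz@TCP 92.5 mm X [-36.4  24.6] Y [-35.6  60.2]
scene 151 slopeX -0.0 slopeY -12.8 deg, topz@TCP 91.8 mm X [-29.6  39.9] Y [-38.1  59.7]
tcp [0.4688 0.1335 0.1223] F [-1.3 -6.9  4.6] T [-1.05  0.16  0.06] w 0.03355546529871967
top long 135 Y med 64.3 lo 54.4 hi 71.3
top short 145 Y med -56.4 lo -63.6 hi -48.5
scene long 58 Y med 62.4 lo 51.4 hi 68.3
scene short 77 Y med -62.4 lo -66.8 hi -51.6
```

```bash
python3 -m handwheel '[{"xyz":[0,0.05,0],"yaw":0,"hand":255},{"xyz":[0,0.05,0],"yaw":0,"hand":255},{"xyz":[0,0,0],"yaw":0,"hand":255}]'
python3 -c "
from h import *
board(4.05); jaws()"
```

```text
clock: 19.3
eef_pos: [0.4689, 0.1335, 0.1197]
tcp_rot: [-1.57, -0.002, -1.5]
contact_force: [-0.9, -8.4, 6.8]
grip_width: 0.0339
top 58 slopeX 1.3 slopeY -9.0 deg, topz@TCP 89.5 mm X [-36.7  24.7] Y [-34.9  61.5]
scene 154 slopeX -0.6 slopeY -10.2 deg, topz@TCP 89.2 mm X [-28.1  39.3] Y [-36.6  63.8]
tcp [0.4689 0.1335 0.1197] F [-0.9 -8.4  6.8] T [-1.09  0.37  0.14] w 0.033924048181283965
top long 138 Y med 65.8 lo 56.5 hi 73.2
top short 144 Y med -56.4 lo -63.5 hi -48.6
scene long 58 Y med 64.1 lo 55.5 hi 70.8
scene short 80 Y med -62.6 lo -66.8 hi -51.8
```

```bash
python3 -m handwheel '[{"xyz":[0,0,0],"yaw":0,"hand":165},{"xyz":[0,0.04,0],"yaw":0,"hand":165},{"xyz":[0,0.04,0],"yaw":0,"hand":165},{"xyz":[0,0,0],"yaw":0,"hand":165}]'
python3 -c "
from h import *
board(4.05); jaws()"
```

```text
clock: 19.9
eef_pos: [0.469, 0.1335, 0.1176]
tcp_rot: [-1.57, -0.002, -1.5]
contact_force: [-1.6, -8.4, 8.8]
grip_width: 0.0337
top 63 slopeX 1.8 slopeY -6.6 deg, topz@TCP 87.5 mm X [-37.6  25.8] Y [-34.3  63.1]
scene 165 slopeX -0.5 slopeY -8.2 deg, topz@TCP 86.9 mm X [-29.3  38.8] Y [-37.1  62.8]
tcp [0.469  0.1335 0.1176] F [-1.6 -8.4  8.8] T [-1.09  0.42  0.16] w 0.033717177026896646
top long 141 Y med 67.1 lo 57.9 hi 74.3
top short 146 Y med -56.0 lo -63.6 hi -48.2
scene long 59 Y med 65.6 lo 56.4 hi 72.6
scene short 78 Y med -62.4 lo -67.2 hi -53.0
```

```bash
python3 -m handwheel '[{"xyz":[0,0,0],"yaw":0,"hand":158},{"xyz":[0,0,0],"yaw":0,"hand":158}]' | tail -2
python3 -m handwheel '[{"xyz":[0,0,0],"yaw":0,"hand":155},{"xyz":[0,0,0],"yaw":0,"hand":155}]'
python3 -c "
from h import *
board(4.05); jaws()"
```

```text
contact_force: [-1.9, -8.9, 7.9]
grip_width: 0.034
clock: 20.5
eef_pos: [0.469, 0.1335, 0.1177]
tcp_rot: [-1.57, -0.002, -1.5]
contact_force: [-1.8, -7.9, 8.3]
grip_width: 0.0336
top 66 slopeX 2.5 slopeY -6.8 deg, topz@TCP 87.9 mm X [-36.9  25.8] Y [-34.8  62.9]
scene 168 slopeX -0.7 slopeY -7.7 deg, topz@TCP 87.1 mm X [-28.4  40.3] Y [-36.4  64.3]
tcp [0.469  0.1335 0.1177] F [-1.8 -7.9  8.3] T [-1.09  0.51  0.13] w 0.03361583965552598
top long 137 Y med 67.1 lo 57.4 hi 74.4
top short 150 Y med -56.1 lo -63.6 hi -48.0
scene long 59 Y med 64.7 lo 52.1 hi 73.3
scene short 76 Y med -62.7 lo -67.0 hi -51.9
```

```bash
python3 -m handwheel '[{"xyz":[0,0,0],"yaw":0,"hand":153},{"xyz":[0,0,0],"yaw":0,"hand":152}]' | tail -2
python3 -m handwheel '[{"xyz":[0.01,0.04,0],"yaw":0,"hand":152},{"xyz":[0.01,0.03,0],"yaw":0,"hand":152},{"xyz":[0,0,0],"yaw":0,"hand":152}]'
python3 -c "
from h import *
board(4.05); jaws()"
```

```text
contact_force: [-1.1, -7.9, 7.7]
grip_width: 0.0347
clock: 21.2
eef_pos: [0.4693, 0.1328, 0.1154]
tcp_rot: [-1.569, -0.002, -1.501]
contact_force: [-1.0, -8.7, 7.5]
grip_width: 0.0347
top 60 slopeX 0.7 slopeY -6.7 deg, topz@TCP 86.6 mm X [-36.7  23.4] Y [-33.9  63.4]
scene 175 slopeX 0.2 slopeY -6.7 deg, topz@TCP 84.8 mm X [-29.3  39.9] Y [-35.4  64.3]
tcp [0.4693 0.1328 0.1154] F [-1.  -8.7  7.5] T [-1.14  0.25  0.06] w 0.03469383231724387
top long 136 Y med 67.5 lo 58.3 hi 74.3
top short 150 Y med -55.9 lo -63.6 hi -46.9
scene long 55 Y med 65.3 lo 56.2 hi 72.4
scene short 78 Y med -62.9 lo -67.0 hi -52.1
```

```bash
python3 -m handwheel '[{"xyz":[0.005,0.04,0],"yaw":0,"hand":151.5},{"xyz":[0.01,0.04,0],"yaw":0,"hand":151.5},{"xyz":[0,0,0],"yaw":0,"hand":151.5}]'
python3 -c "
from h import *
board(4.05); jaws()"
```

```text
clock: 21.7
eef_pos: [0.4693, 0.1322, 0.1128]
tcp_rot: [-1.569, -0.002, -1.501]
contact_force: [-0.7, -9.2, 6.1]
grip_width: 0.0346
top 56 slopeX -2.3 slopeY -6.9 deg, topz@TCP 84.4 mm X [-37.3  19. ] Y [-31.9  64.2]
scene 184 slopeX -0.2 slopeY -4.6 deg, topz@TCP 82.4 mm X [-29.3  39.5] Y [-36.4  65.7]
tcp [0.4693 0.1322 0.1128] F [-0.7 -9.2  6.1] T [-1.16  0.17  0.06] w 0.03462824044002014
top long 136 Y med 67.8 lo 58.7 hi 75.0
top short 148 Y med -56.0 lo -63.8 hi -45.7
scene long 56 Y med 65.1 lo 49.4 hi 73.9
scene short 72 Y med -62.3 lo -66.4 hi -52.5
```

```bash
python3 -m handwheel '[{"xyz":[0.01,0.04,0],"yaw":0,"hand":151.5},{"xyz":[0.01,0.04,0],"yaw":0,"hand":151.5},{"xyz":[0.01,0.03,0],"yaw":0,"hand":151.5},{"xyz":[0,0,0],"yaw":0,"hand":151.5}]'
python3 -c "
from h import *
board(4.05); jaws()"
```

```text
clock: 22.3
eef_pos: [0.4694, 0.1313, 0.1095]
tcp_rot: [-1.569, -0.002, -1.501]
contact_force: [-0.1, -9.6, 5.5]
grip_width: 0.0344
top 70 slopeX -2.0 slopeY -2.7 deg, topz@TCP 79.8 mm X [-37.1  22.1] Y [-30.6  64.8]
scene 183 slopeX -0.9 slopeY -1.9 deg, topz@TCP 79.4 mm X [-28.7  39.9] Y [-33.3  67.5]
tcp [0.4694 0.1313 0.1095] F [-0.1 -9.6  5.5] T [-1.22  0.08 -0.04] w 0.034443637061907964
top long 144 Y med 67.7 lo 59.5 hi 74.8
top short 157 Y med -55.2 lo -63.5 hi -45.5
scene long 52 Y med 66.3 lo 57.3 hi 73.6
scene short 84 Y med -61.6 lo -66.9 hi -48.9
```

```bash
python3 -m handwheel '[{"xyz":[0.01,0.04,0],"yaw":0,"hand":151.5},{"xyz":[0.01,0.04,0],"yaw":0,"hand":151.5},{"xyz":[0,0,0],"yaw":0,"hand":151.5}]'
python3 - <<'E'
from h import *
p=board(4.05); jaws()
cv2.imwrite("pics/v4.png",cv2.resize(p[125:195,315:395],None,fx=8,fy=8,interpolation=2))
E
```

```text
clock: 22.8
eef_pos: [0.4693, 0.1307, 0.107]
tcp_rot: [-1.569, -0.002, -1.501]
contact_force: [-1.1, -9.2, 5.9]
grip_width: 0.0348
top 59 slopeX 0.3 slopeY 0.8 deg, topz@TCP 77.3 mm X [-36.9  -7.6] Y [27.6 66.1]
scene 179 slopeX -0.4 slopeY 0.4 deg, topz@TCP 76.6 mm X [-29.1  39.8] Y [-32.8  69.1]
tcp [0.4693 0.1307 0.107 ] F [-1.1 -9.2  5.9] T [-1.22  0.08  0.02] w 0.034833015901253817
top long 139 Y med 68.0 lo 59.5 hi 75.3
top short 147 Y med -56.1 lo -63.7 hi -48.3
scene long 45 Y med 67.1 lo 59.3 hi 73.4
scene short 84 Y med -62.2 lo -66.8 hi -50.5
```

View pics/v4.png

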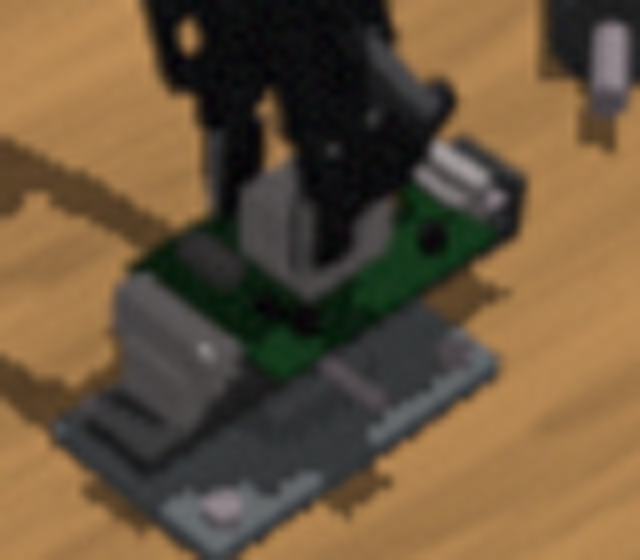

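```bash
python3 -m handwheel '[{"xyz":[0.05,0,0],"yaw":0,"hand":151.5},{"xyz":[0.05,0,0],"yaw":0,"hand":151.5},{"xyz":[0.05,0,0],"yaw":0,"hand":151.5},{"xyz":[0,0,0],"yaw":0,"hand":151.5}]'
python3 -c "
from h import *
board(4.05); jaws()"
python3 -m handwheel '[{"xyz":[0.04,0,0],"yaw":0,"hand":151.5},{"xyz":[0.03,0,0],"yaw":0,"hand":151.5},{"xyz":[0,0,0],"yaw":0,"hand":151.5}]'
python3 -c "
from h import *
board(4.05); jaws()"
```

```text
clock: 23.4
eef_pos: [0.4696, 0.1265, 0.107]
tcp_rot: [-1.569, -0.002, -1.501]
contact_force: [-0.8, -7.1, 4.4]
grip_width: 0.0349
top 66 slopeX -1.8 slopeY 1.6 deg, topz@TCP 75.1 mm X [-37.1   4.7] Y [28.1 67.2]
scene 156 slopeX 0.6 slopeY -0.3 deg, topz@TCP 76.3 mm X [-30.3  39.4] Y [-34.6  68.5]
tcp [0.4696 0.1265 0.107 ] F [-0.8 -7.1  4.4] T [-0.98  0.13  0.01] w 0.03490178570084137
top long 143 Y med 63.7 lo 54.5 hi 71.2
top short 126 Y med -57.2 lo -63.5 hi -50.0
scene long 47 Y med 62.8 lo 54.5 hi 69.5
scene short 87 Y med -62.5 lo -66.7 hi -51.5
clock: 23.9
eef_pos: [0.4697, 0.125, 0.107]
tcp_rot: [-1.569, -0.001, -1.501]
contact_force: [-0.9, -4.8, 4.0]
grip_width: 0.0349
top 72 slopeX -0.7 slopeY 0.5 deg, topz@TCP 76.8 mm X [-36.8   3.9] Y [27.4 66.7]
scene 159 slopeX 0.5 slopeY 0.0 deg, topz@TCP 76.2 mm X [-31.5  39.9] Y [-32.   67.9]
tcp [0.4697 0.125  0.107 ] F [-0.9 -4.8  4. ] T [-0.62  0.15  0.  ] w 0.03493724865255726
top long 136 Y med 62.4 lo 54.2 hi 69.7
top short 103 Y med -58.9 lo -63.8 hi -52.5
scene long 49 Y med 60.6 lo 52.3 hi 67.5
scene short 85 Y med -62.2 lo -67.0 hi -50.3
```

```bash
python3 -m handwheel '[{"xyz":[0.03,-0.01,0],"yaw":0,"hand":151.5},{"xyz":[0.03,-0.01,0],"yaw":0,"hand":151.5},{"xyz":[0,0,0],"yaw":0,"hand":151.5}]'
python3 -c "
from h import *
board(4.05); jaws()"
```

```text
clock: 24.4
eef_pos: [0.4698, 0.1239, 0.1073]
tcp_rot: [-1.569, 0.001, -1.501]
contact_force: [0.4, -1.6, 6.4]
grip_width: 0.0348
top 66 slopeX 1.4 slopeY 0.6 deg, topz@TCP 77.4 mm X [-36.8   0.6] Y [26.7 66.4]
scene 157 slopeX 0.1 slopeY 0.1 deg, topz@TCP 76.8 mm X [-27.2  39.7] Y [-33.6  68.5]
tcp [0.4698 0.1239 0.1073] F [ 0.4 -1.6  6.4] T [-0.26  0.07  0.04] w 0.03475602784126121
top long 139 Y med 61.1 lo 52.0 hi 68.5
top short 87 Y med -59.7 lo -64.1 hi -54.0
scene long 50 Y med 60.4 lo 51.8 hi 67.7
scene short 87 Y med -63.4 lo -67.7 hi -52.5
```

```bash
python3 -m handwheel '[{"xyz":[0.01,-0.02,0],"yaw":0,"hand":151.5},{"xyz":[0.01,-0.02,0],"yaw":0,"hand":151.5},{"xyz":[0,0,0],"yaw":0,"hand":151.5}]'
python3 -c "
from h import *
board(4.05); jaws()"
```

```text
clock: 24.9
eef_pos: [0.4697, 0.1232, 0.1076]
tcp_rot: [-1.569, 0.0, -1.501]
contact_force: [3.3, -1.2, -0.8]
grip_width: 0.0349
top 75 slopeX -1.5 slopeY -0.4 deg, topz@TCP 77.1 mm X [-37.    4.4] Y [16.6 66.9]
scene 150 slopeX -1.5 slopeY -0.4 deg, topz@TCP 77.9 mm X [-14.3  39.3] Y [-34.2  68.6]
tcp [0.4697 0.1232 0.1076] F [ 3.3 -1.2 -0.8] T [ 0.03 -0.6  -0.03] w 0.03485037872550286
top long 139 Y med 60.4 lo 51.8 hi 68.1
top short 81 Y med -60.7 lo -64.7 hi -55.5
scene long 51 Y med 59.2 lo 50.3 hi 64.1
scene short 85 Y med -63.7 lo -66.9 hi -53.1
```

```bash
python3 -m handwheel '[{"xyz":[0.025,0,0],"yaw":0,"hand":151.5},{"xyz":[0.025,0,0],"yaw":0,"hand":151.5},{"xyz":[0,0,0],"yaw":0,"hand":151.5}]'
python3 -c "
from h import *
board(4.05); jaws()"
```

```text
clock: 25.4
eef_pos: [0.4697, 0.1217, 0.1077]
tcp_rot: [-1.57, 0.0, -1.501]
contact_force: [5.0, 0.5, -3.6]
grip_width: 0.0348
top 76 slopeX -0.6 slopeY -2.1 deg, topz@TCP 79.0 mm X [-37.1  -8.4] Y [17.7 66.1]
scene 141 slopeX 0.6 slopeY 0.1 deg, topz@TCP 77.1 mm X [-27.2  39.7] Y [-32.9  67.2]
tcp [0.4697 0.1217 0.1077] F [ 5.   0.5 -3.6] T [ 0.16 -1.02 -0.05] w 0.03482901805022459
top long 139 Y med 59.0 lo 50.9 hi 66.0
top short 83 Y med -62.1 lo -66.2 hi -57.3
scene long 48 Y med 58.2 lo 50.9 hi 65.8
scene short 97 Y med -63.2 lo -69.4 hi -41.2
```

```bash
python3 -m handwheel '[{"xyz":[0,0,0.015],"yaw":0,"hand":151},{"xyz":[0,0,0.015],"yaw":0,"hand":151},{"xyz":[0,0.01,0],"yaw":0,"hand":151},{"xyz":[0,0,0],"yaw":0,"hand":150}]'
python3 -m handwheel '[{"xyz":[0,0,0],"yaw":0,"hand":149.5},{"xyz":[0,0,0],"yaw":0,"hand":149},{"xyz":[0,0,0],"yaw":0,"hand":148.5},{"xyz":[0,0,0],"yaw":0,"hand":148}]'
python3 -c "
from h import *
board(4.05); jaws()"
```

```text
clock: 26.0
eef_pos: [0.4698, 0.1216, 0.1075]
tcp_rot: [-1.571, 0.0, -1.501]
contact_force: [2.2, -0.8, 0.1]
grip_width: 0.0352
clock: 26.4
eef_pos: [0.4698, 0.1215, 0.1074]
tcp_rot: [-1.572, -0.0, -1.501]
contact_force: [0.2, -0.5, 1.5]
grip_width: 0.0361
top 65 slopeX -0.3 slopeY -1.0 deg, topz@TCP 78.8 mm X [-37.  -2.] Y [25.8 66.4]
scene 151 slopeX -0.4 slopeY -0.2 deg, topz@TCP 77.4 mm X [-25.   39.9] Y [-32.5  70.2]
tcp [0.4698 0.1215 0.1074] F [ 0.2 -0.5  1.5] T [ 0.03 -0.14 -0.04] w 0.036128814008936416
top long 146 Y med 58.5 lo 50.2 hi 66.2
top short 80 Y med -62.4 lo -66.2 hi -57.3
scene long 47 Y med 57.8 lo 49.3 hi 63.8
scene short 97 Y med -64.1 lo -69.5 hi -41.6
```

Forces are nearly zero. Opening fully (each finger has room on both sides of the sink), then straight up and away.

```bash
python3 -m handwheel '[{"xyz":[0,0,0],"yaw":0,"hand":146},{"xyz":[0,0,0],"yaw":0,"hand":143},{"xyz":[0,0,0],"yaw":0,"hand":135},{"xyz":[0,0,0],"yaw":0,"hand":110},{"xyz":[0,0,0],"yaw":0,"hand":70},{"xyz":[0,0,0],"yaw":0,"hand":40},{"xyz":[0,-0.3,0],"yaw":0,"hand":40},{"xyz":[0,-0.8,0],"yaw":0,"hand":40}]'
python3 -m handwheel '[{"xyz":[0,-1,0],"yaw":0,"hand":40},{"xyz":[0,-1,0],"yaw":0,"hand":40},{"xyz":[0,-1,0],"yaw":0,"hand":40},{"xyz":[1,-0.5,0],"yaw":0,"hand":40},{"xyz":[1,0,0],"yaw":0,"hand":40},{"xyz":[1,0,0],"yaw":0,"hand":40},{"xyz":[1,0,0],"yaw":0,"hand":40},{"xyz":[1,0,0],"yaw":0,"hand":40}]'
python3 -m handwheel '[{"xyz":[1,0,0],"yaw":0,"hand":40},{"xyz":[1,0,0],"yaw":0,"hand":40},{"xyz":[1,0,0],"yaw":0,"hand":40},{"xyz":[1,0,0],"yaw":0,"hand":40},{"xyz":[0.6,0,0],"yaw":0,"hand":40},{"xyz":[0,0,0],"yaw":0,"hand":40}]'
python3 - <<'E'
from h import *
rc=robot.read_state
s=dict(rc()); s["eef_pos"]=np.array([.4672,.1423,.1]); robot.read_state=lambda:s
p=board(4.05,.075); jaws()
q,_=robot.camera("top")
a=cv2.resize(p[125:195,315:395],None,fx=5,fy=5,interpolation=2); b=cv2.resize(q[190:246,215:295],None,fx=5,fy=5,interpolation=2)
cv2.imwrite("pics/end.png",np.hstack([a,cv2.copyMakeBorder(b,0,a.shape[0]-b.shape[0],0,0,0)])); cv2.imwrite("pics/endtop.png",q)
E
```

```text
clock: 27.4
eef_pos: [0.468, 0.1211, 0.1389]
tcp_rot: [-1.576, -0.001, -1.501]
contact_force: [0.0, 0.5, -0.2]
grip_width: 0.072
clock: 28.2
eef_pos: [0.4806, -0.0292, 0.2464]
tcp_rot: [-1.57, -0.0, -1.501]
contact_force: [1.2, -0.2, -0.6]
grip_width: 0.0723
clock: 28.8
eef_pos: [0.4903, -0.1679, 0.2462]
tcp_rot: [-1.57, -0.001, -1.504]
contact_force: [-0.1, -0.3, -0.4]
grip_width: 0.0721
top 201 slopeX -0.7 slopeY 0.3 deg, topz@TCP 78.0 mm X [-35.4  32.4] Y [-49.1  45.7]
scene 166 slopeX -0.1 slopeY 0.1 deg, topz@TCP 77.1 mm X [-28.5  41. ] Y [-53.2  46.2]
tcp [0.4672 0.1423 0.1   ] F [-0.1 -0.3 -0.4] T [ 0.04 -0.03 -0.05] w 0.07210536477732643
top long 163 Y med 58.7 lo 50.4 hi 66.0
top short 154 Y med -58.2 lo -66.2 hi -49.5
scene long 89 Y med 57.4 lo 48.5 hi 64.3
scene short 98 Y med -63.7 lo -68.8 hi -40.5
```

View pics/end.png

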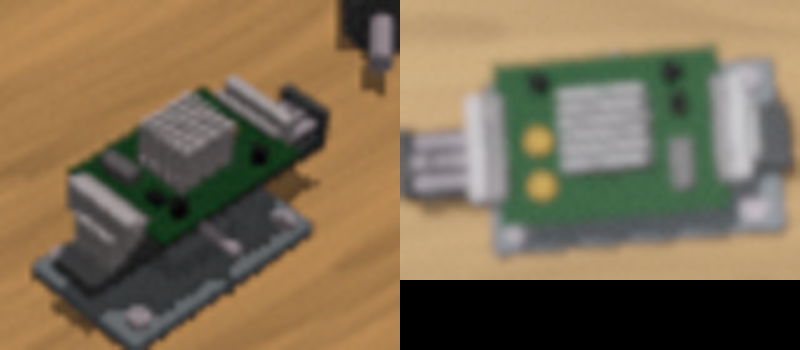

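The board is level within about 0.3°, with its top at ≈77 mm (76.5 expected). The jaws stand back ≈2.6 mm (long) and ≈2.4 mm (short), so I'm handing it in.

```bash
python3 -c "
from plant import robot
print(robot.close_job(), robot.read_state()['clock'])"
```

```text
the job is handed in; nothing more can be done
the job is handed in; nothing more can be done
```

The board is clamped in the vice, heat sink up, and I handed the job in at about 29 s.

**How it was done:**
- **Tilt:** The arm can't tilt its tool, so I gripped the heat sink at one end and eased the grip until the near edge sagged about 14°, then gripped firmly.
- **Long jaw:** I pushed the near edge into the long jaw's groove, to about 12 mm of its 15 mm travel. The board pivoted down between the pads until the far edge was behind the short jaw's lip.
- **Release:** I eased it back in small steps until the force along the vice was close to zero, then let go.

**Last checks, with the arm clear:**

| Check | Result |
|---|---|
| Tilt along the vice | 0.1–0.3° |
| Tilt across the vice | 0.1° (scene camera), 0.7° (top camera) |
| Top of board | 77–78 mm (76.5 mm expected) |
| Long jaw pushed back | about 2.6 mm |
| Short jaw pushed back | about 2.4 mm |

- **Forces:** The largest push I read during clamping was about 14 N. I only read it at the end of each move.
- **Drops on the bench:** While I was finding the right tilt, the board slipped out of the loosened grip three times. It fell about 15 mm onto the bench each time, before any of the vice work.
- **Cameras:** The two cameras disagreed by about 2–3 mm along the vice, so the jaw figures compare each jaw with its own resting picture from the top camera.
- **Not checked:** I did not re-measure the other objects; the arm passed well above them.

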